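# Turn the divider of the lab test binder

## Task

A binder of test sheets lies open on the lab bench, and its stiff blue divider with the orange tab stands ajar over the right-hand page. With the fingertips, gently push the divider up and over the rings and on down until it lies flat on the left-hand page, then take the hand clear. Do not pinch or flick the divider, do not lift or shift the binder, and leave everything else on the bench where it is.

Things in the scene. Friction and masses are not known exactly. Their poses are not given: they have to be found in the camera images.
- binder: Open ring binder with white covers on the bench, 236 mm along the spine by 348 mm across, about 1.6 kg, not fixed down (slides if pushed with some 10 N). Origin: middle of the spine, on the bench; x along the spine (away from the robot at yaw 0), y across to the left-hand page, z up. Covers 3 mm thick, to y = 174 mm either side; on each a page block 18 mm above the bench.
- divider (a joint): Angle of the blue divider about the ring axis, rad: 0 = flat on the right-hand page (binder -y side), 1.57 = upright, 3.14 = flat on the left-hand page; stops at both ends. Starts ajar at 0.5 to 1.0. Its hinge is stiff (0.13 N m, more than its weight): it stays at any angle where it is left, so push it all the way down; 1 to 2 N near its free edge moves it.
- divider_edge (a point): Middle of the free edge, 156 mm from the ring axis, half-way through the sheet; moves with it. Divider: rigid blue sheet 4 mm thick, 0.1 kg, 204 mm along the spine, from 6 to 156 mm off the ring axis; orange tab (binder x -70 to -20 mm) sticks out 13 mm more. Site axes: x as the binder's, y from the edge to the rings, z normal to the sheet (up at joint 0, down at 3.14).
- ring_axis (a point): Point on the ring axis, the divider's hinge line, at the middle of the spine, 20.5 mm above the bench; axes as the binder's (hinge line = x). Three steel rings of 10 mm radius circle it at x = -70, 0 and 70 mm and stand up to 32 mm above the bench.
- page_left (a point): Middle of the top of the left-hand page block, where the divider has to lie, 18 mm above the bench; axes as the binder's. Each page block is 210 mm along x and reaches from 12 to 150 mm to its side of the spine.
- enclosure: Small aluminium box 75 x 55 x 28 mm. A bystander, loose on the bench beside the binder; origin at the centre of its underside.
- logger: Small black plastic box with a green light, 65 x 40 x 20 mm. A bystander, loose on the bench beside the binder; origin at the centre of its underside.
- dish: Shallow round steel dish, 84 mm across, 26 mm high. A bystander, loose on the bench beside the binder; origin at the centre of its underside.
- ferrite: Dark ring 48 mm across, 16 mm high. A bystander, loose on the bench beside the binder; origin at the centre of its underside.
- adaptor: Brass connector, round, 26 mm across, 34 mm high, standing. A bystander, loose on the bench beside the binder; origin at the centre of its underside.
- screwdriver: Screwdriver with a red handle, 180 mm long, lying across beyond the binder's far end. A bystander; its own x axis runs along it.
- mug: White mug 76 mm across, 85 mm high, beyond the binder's far end. A bystander, loose on the bench beside the binder; origin at the centre of its underside.

How it is judged (in metres and radians):
On the way:
1. the divider has been swung past upright (value of joint divider above 1.7 rad), for 0.05 s.
At the end, for the whole second after the job is handed in: The divider lies flat on the left-hand page (joint within 0.11 rad of 3.14) and at rest; the binder is flat on the bench within 15 mm of where it was (its left page within 20 mm), and every bystander within 20 mm of where it was (value of joint divider above 3.03 rad and velocity of joint divider below 0.1 rad/s and distance of binder from where it was at the start of the episode below 0.015 m and distance of each of page_left, enclosure, logger, dish, ferrite, screwdriver, mug, adaptor from where it was at the start of the episode below 0.02 m and angle between binder's own z axis and vertical below 0.03 rad); the robot touches nothing.
It fails at once if the divider is pinched or forced on its way over (over 18 N between fingers and divider before it lies down) (value of joint divider below 2.95 rad and contact force between the fingers and divider above 18 N).
It fails at once if the divider is pressed very hard on to the page (over 60 N) (contact force between the fingers and divider above 60 N).
It fails at once if the divider is flicked (faster than 8 rad/s) (velocity of joint divider above 8 rad/s or velocity of joint divider below -8 rad/s).
It fails at once if the binder is lifted, tipped or shifted (height (world z) of binder above 0.008 m or angle between binder's own z axis and vertical above 0.06 rad or distance of binder from where it was at the start of the episode above 0.015 m or distance of page_left from where it was at the start of the episode above 0.02 m).
It fails at once if a bystander is moved by more than 20 mm (distance of any of enclosure, logger, dish, ferrite, screwdriver, mug, adaptor from where it was at the start of the episode above 0.02 m).
It also fails if it takes over 42 s, if anything falls off the work surface, if the arm or the gripper's body presses on something with over 40 N, if the wrist force passes 120 N, or if a joint passes its speed limit or range.

## Robot

A 6-joint arm with a two-finger parallel gripper is mounted at the origin on the work surface. World frame = base frame: x ahead of the robot, y to its left, z up, the work surface at z = 0. Lengths are in m, angles in degrees, forces in N, time in s.
With the tool pointing down it reaches from about 0.275 to 0.75 m from the base axis. Payload 10.2 kg.
Tool frame: the origin (TCP) lies at the very end of the fingers, on their centre line; the grasp point (between the pads) lies 19 mm behind it; z points along the fingers, x is the direction in which the jaws open and shut, and the axes are right-handed (so a half turn about z gives the same grasp; the last joint's range is limited). The gripper opens to 85 mm and grips with 20 to 120 N. Pads are 22 mm wide; open, the fingers measure 114 mm over their backs; the gripper's body (76 mm by 85 mm) begins 54 mm behind the grasp point. The pads swing forward as they close: fully open they stand 13 mm farther back than shut.
Start: joints at [62.716, 17.928, 85.812, -0, 76.261, -12.8], TCP at [0.131, 0.508, 0.231] pointing down, gripper open.
Joint ranges: [-168.41, 168.41], [-55.51, 124.54], [10.69, 146.95], [-70.63, 250.63], [1, 178], [-165.06, 165.06]. Speed limits (degrees/s): [136.94, 136.94, 172.46, 180, 180, 180].

## Interface

Orientations are given as a 3x3 rotation matrix whose columns are the frame's x, y, z axes.
In Python, from workcell import env, vision gives the robot as it stands.
- The arm moves only by the shell command python3 -m crank 'ROWS' [FORCE]. ROWS is JSON, a list of rows, each an object of numbers: "tx", "ty", "tz": the shift along the tool's x, y, z in m; "yaw": the turn about the tool's z in rad; "fingers": the opening, from 0 (shut) to 1 (fully open). A call has 1 to 12 rows; each row shifts and turns the commanded pose from where the row before left it, along the tool's axes as they then stand; what a row does not reach is not made up. A row lasts 1/8 s, in which the tool goes at most 62.5 mm and 10.7 degrees, less where a joint would pass 70% of its speed; a pose out of reach is approached as far as the arm can. A call is refused whole if a number of a shift passes 0.0625 or a number of a turn 0.188, either way. A call with a gripper value outside its range is refused whole. The fingers move at their own pace and stop on an object; FORCE is the grip in N (left out, the last holds). Time passes only in rows, so rows that do not move let the fingers close. It gives the time, the measured TCP pose, the force and the opening at its end, in the units of the state.
- env.get_state(): the state, without advancing time (a new reading comes with each control period).
- vision.grab_frame(name): name is "scene" or "top" or "wrist"; returns the picture (420x560x3 uint8, red, green, blue); there is no depth.
- vision.camera_info(name): a dict with "mtx" (3x3 intrinsics, pixels), "extrinsics" (4x4, takes a point from camera to world coordinates). Camera axes: x right, y up, looking along -z (the intrinsics and any distortion apply to the point x, -y, -z); pixel columns grow to the right and rows downward; lengths in m; the calibration is good to about 2 mm. A picture is of the moment at which its call begins: read the wrist's pose just before it. camera_info takes no time and is no camera call; for the wrist camera it gives the pose at the moment of the call.
- env.job_done(): hands the job in, once; it reports no verdict.
The state is a dict: "t": time; "joint_positions": joint angles; "joint_vel": joint speeds; "joint_efforts": joint torques, N m; "eef_pos": TCP position; "tcp_rot": TCP orientation; "force": force on the tool from outside, world axes, zero at the start; "wrist_torque": the same for the moment, N m; "opening": finger opening in m.
Only numpy, scipy, OpenCV 4.12 (cv2) and the standard library are available. Lean on these libraries where they do the work, as an engineer would, in place of code of your own. Each camera call takes 0.05 s, during which the arm holds its last target.

## Working session

There is one attempt and no reset: what is moved stays moved. The work goes in short steps, Python scripts to look and compute and a shell command to move; the robot and the scene stay as the last step left them, time stands still between calls to the robot, and variables do not carry over. Pictures are saved under pics/ and viewed, and the job is handed in when it is done.

```bash
ls; mkdir -p pics
python3 - <<'E'
from workcell import env, vision
import cv2,numpy as np
np.set_printoptions(precision=4,suppress=True)
s=env.get_state(); print(s)
for n in ["scene","top"]:
    f=vision.grab_frame(n); cv2.imwrite(f"pics/{n}0.png",f[:,:,::-1]); c=vision.camera_info(n); print(n,c)
E
```

```text
pics
{'t': 0.0, 'joint_positions': array([ 62.7164,  17.9628,  85.8546,   0.001 ,  76.2597, -12.7996]), 'joint_vel': array([ 0.0246,  0.1376,  0.1116, -0.0959, -0.0525,  0.0302]), 'joint_efforts': array([ -0.0014, -41.2269, -25.9736,  -0.0003,   0.0041,   0.    ]), 'eef_pos': array([0.1312, 0.5081, 0.2307]), 'tcp_rot': array([[ 0.2501,  0.9682, -0.0006],
       [ 0.9682, -0.2501, -0.0012],
       [-0.0013, -0.0003, -1.    ]]), 'force': array([-0.3451,  0.2699,  0.3652]), 'wrist_torque': array([-0.0208,  0.0034, -0.0549]), 'opening': 0.08557836457231062}
scene {'mtx': array([[535.9358,   0.    , 279.3941],
       [  0.    , 535.9358, 209.4822],
       [  0.    ,   0.    ,   1.    ]]), 'extrinsics': array([[ 0.3567, -0.7064,  0.6113,  1.2566],
       [ 0.9341,  0.2796, -0.222 , -0.1891],
       [-0.0141,  0.6502,  0.7596,  0.9782],
       [ 0.    ,  0.    ,  0.    ,  1.    ]])}
top {'mtx': array([[457.5835,   0.    , 282.3768],
       [  0.    , 457.5835, 209.0845],
       [  0.    ,   0.    ,   1.    ]]), 'extrinsics': array([[-0.0132,  0.9942, -0.1068,  0.4128],
       [-0.9998, -0.015 , -0.0158,  0.0992],
       [-0.0173,  0.1065,  0.9942,  1.0759],
       [ 0.    ,  0.    ,  0.    ,  1.    ]])}
```

View pics/scene0.png

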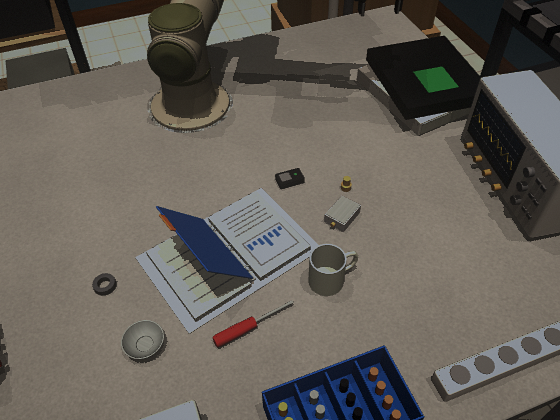

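View pics/top0.png

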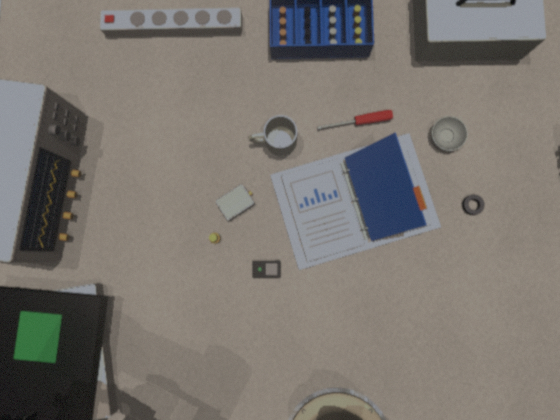

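```bash
cat > h.py <<'E'
import numpy as np,cv2
from workcell import env,vision
np.set_printoptions(precision=4,suppress=True)
def cam(n):
    c=vision.camera_info(n); return c["mtx"],c["extrinsics"]
def ray(n,p,c=None):
    K,E=c or cam(n); d=np.array([(p[0]-K[0,2])/K[0,0],-(p[1]-K[1,2])/K[1,1],-1.]); d=E[:3,:3]@d
    return E[:3,3],d/np.linalg.norm(d)
def plane(n,p,z):
    o,d=ray(n,p); return o+d*(z-o[2])/d[2]
def tri(p1,n1,p2,n2):
    A=np.zeros((3,3));b=np.zeros(3)
    for n,p in((n1,p1),(n2,p2)):
        o,d=ray(n,p);M=np.eye(3)-np.outer(d,d);A+=M;b+=M@o
    return np.linalg.solve(A,b)
def proj(n,X):
    K,E=cam(n); q=E[:3,:3].T@(np.asarray(X)-E[:3,3]); return np.array([K[0,0]*q[0]/-q[2]+K[0,2],K[1,1]*-q[1]/-q[2]+K[1,2]])
E
python3 - <<'E'
import cv2
for n,(x0,y0,w,h) in dict(top=(255,110,200,150+20),scene=(125,175,200,155)).items():
    f=cv2.imread(f"pics/{n}0.png")[y0:y0+h,x0:x0+w]
    f=cv2.convertScaleAbs(f,alpha=1.5)
    f=cv2.resize(f,None,fx=3.5,fy=3.5,interpolation=cv2.INTER_CUBIC)
    for i in range(0,w,20): cv2.putText(f,str(x0+i),(int(i*3.5),10),0,.35,(0,0,255),1); f[:6,int(i*3.5)]=0
    for i in range(0,h,20): cv2.putText(f,str(y0+i),(0,int(i*3.5)+4),0,.35,(0,0,255),1)
    cv2.imwrite(f"pics/{n}0z.png",f)
E
```

```text
(no output)
```

View pics/top0z.png

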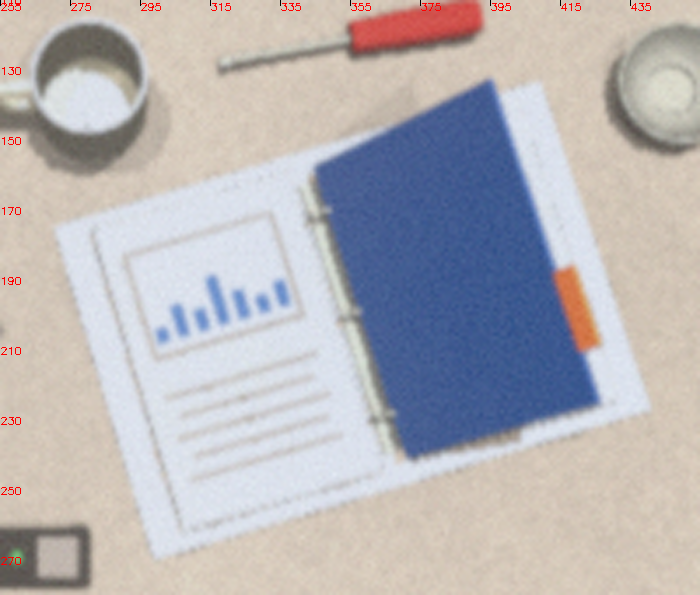

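View pics/scene0z.png

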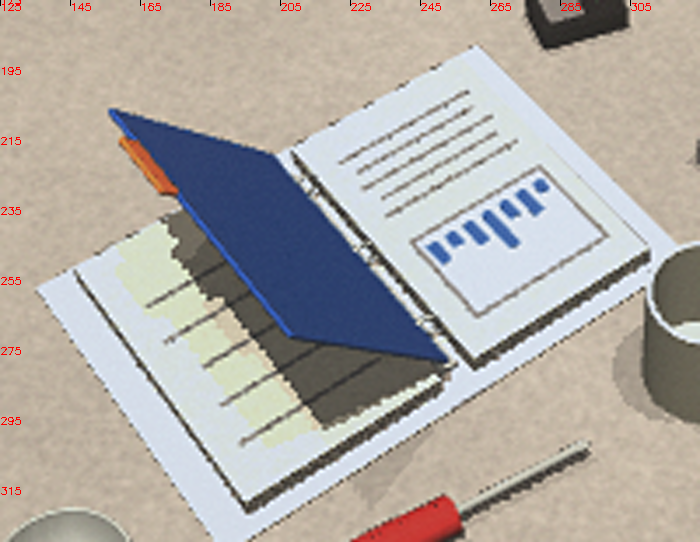

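Run:
```python
from h import *
C=np.array([plane("top",p,.003) for p in[(270.7,174.6),(409.6,133.4),(440.7,227.4),(299.6,269.4)]])
FL,FR,NR,NL=C; print(C); c=C.mean(0); print("centre",c)
x=(FL+FR-NL-NR); print("yaw from x",np.degrees(np.arctan2(x[1],x[0])), "len",np.linalg.norm(x)/2)
y=(FL+NL-FR-NR); print("yaw from y",np.degrees(np.arctan2(-y[0],y[1])),np.linalg.norm(y)/2)
n=tri((426.4,225.4),"top",(156.4,206.4),"scene"); f=tri((395.3,132.9),"top",(208.4,271.3),"scene")
hn=tri((372.7,240.9),"top",(203.6,219.3),"scene"); hf=tri((345.3,156.6),"top",(253,277.9),"scene")
print(n,f,hn,hf)
m=(n+f)/2; 
yaw=np.arctan2(*(n-f)[[1,0]]*-1); print("edge yaw",np.degrees(yaw))
for yaw in [np.arctan2(x[1],x[0])]:
    ex=np.array([np.cos(yaw),np.sin(yaw),0]);ey=np.array([-ex[1],ex[0],0])
    for q in (n,f,m,hn,hf): print("binder xy",(q-c)@ex,(q-c)@ey,q[2])
    print("ang",np.degrees(np.arctan2(m[2]-.0205,-(m-c)@ey)), np.arctan2(m[2]-.0205,-(m-c)@ey))
s=env.get_state()["eef_pos"]; print(s, (s-c)@ex,(s-c)@ey)
for nme,p in dict(dish=(449,135),ferrite=(473,204),mug=(281,135),encl=(236,203),logger=(266,270)).items():
    X=plane("top",p,.01); print(nme,X,(X-c)@ex,(X-c)@ey)
```

```text
[[ 0.6109  0.1429  0.003 ]
 [ 0.7053 -0.1901  0.003 ]
 [ 0.4794 -0.2528  0.003 ]
 [ 0.3864  0.0781  0.003 ]]
centre [ 0.5455 -0.0555  0.003 ]
yaw from x 15.810629443790564 len 0.23402521542111585
yaw from y 15.76073804637161 0.3449574903328047
[ 0.4759 -0.1795  0.136 ] [ 0.6714 -0.1235  0.1346] [ 0.4504 -0.0868  0.0237] [ 0.6468 -0.0314  0.0258]
edge yaw 15.980422739770608
binder xy -0.10077271814947858 -0.10035994924318518 0.1359911873156936
binder xy 0.10256943151316289 -0.09975735276632923 0.13460849844920839
binder xy 0.0008983566818421275 -0.10005865100475721 0.135299842882451
binder xy -0.10006086325775417 -0.004232423480405473 0.023703488725362036
binder xy 0.10395909243812075 -0.00443347896529959 0.025757497861670246
ang 48.92484632993198 0.853899654489577
[0.1312 0.5081 0.2308] -0.24506297371811103 0.655152931000319
dish [ 0.6978 -0.281   0.01  ] 0.08511145978455716 -0.258473084109742
ferrite [ 0.5325 -0.328   0.01  ] -0.08679839204296284 -0.25867272436288763
mug [0.705  0.1171 0.01  ] 0.20043250415499034 0.12259272749167968
encl [0.5433 0.225  0.01  ] 0.07425354440283503 0.2704577107809131
logger [0.3862 0.1559 0.01  ] -0.09569669782864325 0.24676056393240361
```

Both pictures show the white binder lying yawed by about 16°, centred at top px (355,200). The blue divider's free edge runs from top px (395,133) to (426,225) and is ajar at about 0.85 rad, with the orange tab at (419,198). The dish (449,135) and the ferrite (473,204) lie to its right. I'll turn the tool square to the binder, shut the fingers, and go over to the right-hand side above everything.

```bash
python3 -m crank '[{"yaw":0.1737,"fingers":0},{"yaw":0.1737,"fingers":0},{"yaw":0.1737,"fingers":0},{"yaw":0.1737,"fingers":0},{"yaw":0.1737,"fingers":0},{"yaw":0.1737,"fingers":0},{"fingers":0},{"fingers":0}]' 20
cat > st.py <<'E'
from h import *
c=np.array([.5455,-.0555,0]);a=np.radians(15.8);ex=np.array([np.cos(a),np.sin(a),0]);ey=np.array([-ex[1],ex[0],0])
s=env.get_state();p=s["eef_pos"]-c;R=s["tcp_rot"]
print("t",s["t"],"bx %.4f by %.4f z %.4f"%(p@ex,p@ey,p[2]),"yawerr deg",np.degrees(np.arctan2(R[1,0],R[0,0]))-15.8,"F(b)",s["force"]@ex,s["force"]@ey,s["force"][2],"op",s["opening"])
E
python3 st.py
```

```text
t 0.1 bx -0.2452 by 0.6551 z 0.2308 yawerr deg 59.71345532018495 F(b) 0.6510035067231034 0.7651597547281167 -0.3922569142061138 op 0.08516251967839424$[0]: bad value
```

```bash
python3 -m crank '[{"tx":0,"ty":0,"tz":0,"yaw":0.1737,"fingers":0},{"tx":0,"ty":0,"tz":0,"yaw":0.1737,"fingers":0},{"tx":0,"ty":0,"tz":0,"yaw":0.1737,"fingers":0},{"tx":0,"ty":0,"tz":0,"yaw":0.1737,"fingers":0},{"tx":0,"ty":0,"tz":0,"yaw":0.1737,"fingers":0},{"tx":0,"ty":0,"tz":0,"yaw":0.1737,"fingers":0},{"tx":0,"ty":0,"tz":0,"yaw":0,"fingers":0}]' 20
python3 st.py
```

```text
t: 0.98
eef_pos: [0.1313, 0.5082, 0.231]
tcp_rot: [[0.962, 0.274, -0.0], [0.274, -0.962, -0.001], [-0.0, 0.001, -1.0]]
force: [0.5, 0.3, -0.2]
opening: 0.0
t 0.975 bx -0.2451 by 0.6552 z 0.2310 yawerr deg 0.09150082772342394 F(b) 0.5506916439559106 0.18011197906129625 -0.2455999584044369 op 2.0693305355425015e-06
```

```bash
python3 -m crank '[{"tx":0.015,"ty":0.045,"tz":0,"yaw":0,"fingers":0},{"tx":0.015,"ty":0.045,"tz":0,"yaw":0,"fingers":0},{"tx":0.015,"ty":0.045,"tz":0,"yaw":0,"fingers":0},{"tx":0.015,"ty":0.045,"tz":0,"yaw":0,"fingers":0},{"tx":0.015,"ty":0.045,"tz":0,"yaw":0,"fingers":0},{"tx":0.015,"ty":0.045,"tz":0,"yaw":0,"fingers":0},{"tx":0.015,"ty":0.045,"tz":0,"yaw":0,"fingers":0},{"tx":0.015,"ty":0.045,"tz":0,"yaw":0,"fingers":0},{"tx":0.015,"ty":0.045,"tz":0,"yaw":0,"fingers":0},{"tx":0.015,"ty":0.045,"tz":0,"yaw":0,"fingers":0},{"tx":0.015,"ty":0.045,"tz":0,"yaw":0,"fingers":0},{"tx":0.015,"ty":0.045,"tz":0,"yaw":0,"fingers":0}]'
python3 st.py
```

```text
t: 2.48
eef_pos: [0.4522, 0.0363, 0.2313]
tcp_rot: [[0.961, 0.276, 0.0], [0.276, -0.961, 0.0], [0.0, -0.0, -1.0]]
force: [0.6, 0.2, 0.3]
opening: -0.0005
t 2.475 bx -0.0648 by 0.1137 z 0.2313 yawerr deg 0.23493324163081297 F(b) 0.6178052541621107 -0.003965472277422169 0.2589908512373832 op -0.0004883102015190753
```

```bash
python3 -m crank '[{"tx":0.015,"ty":0.045,"tz":0,"yaw":0,"fingers":0},{"tx":0.015,"ty":0.045,"tz":0,"yaw":0,"fingers":0},{"tx":0.015,"ty":0.045,"tz":0,"yaw":0,"fingers":0},{"tx":0.015,"ty":0.045,"tz":0,"yaw":0,"fingers":0},{"tx":0.015,"ty":0.045,"tz":0,"yaw":0,"fingers":0},{"tx":0.015,"ty":0.045,"tz":0,"yaw":0,"fingers":0},{"tx":0,"ty":0.01,"tz":0,"yaw":0,"fingers":0},{"tx":0,"ty":0,"tz":0.04,"yaw":0,"fingers":0},{"tx":0,"ty":0,"tz":0.04,"yaw":0,"fingers":0},{"tx":0,"ty":0,"tz":0.03,"yaw":0,"fingers":0},{"tx":0,"ty":0,"tz":0,"yaw":0,"fingers":0}]'
python3 st.py; python3 -c "
from h import *
for n in ['top','scene']: cv2.imwrite(f'pics/{n}1.png',vision.grab_frame(n)[:,:,::-1])"
```

```text
t: 3.85
eef_pos: [0.6132, -0.2061, 0.1195]
tcp_rot: [[0.961, 0.275, -0.004], [0.275, -0.961, 0.002], [-0.003, -0.003, -1.0]]
force: [-0.4, -0.2, -0.6]
opening: 0.0
t 3.85 bx 0.0242 by -0.1633 z 0.1195 yawerr deg 0.15647192803743337 F(b) -0.41492600373765975 -0.09035506063036601 -0.6328013547612079 op 2.6419363536914895e-05
```

View pics/scene1.png

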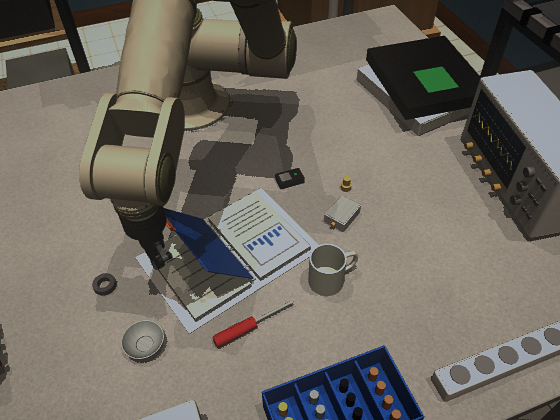

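View pics/top1.png

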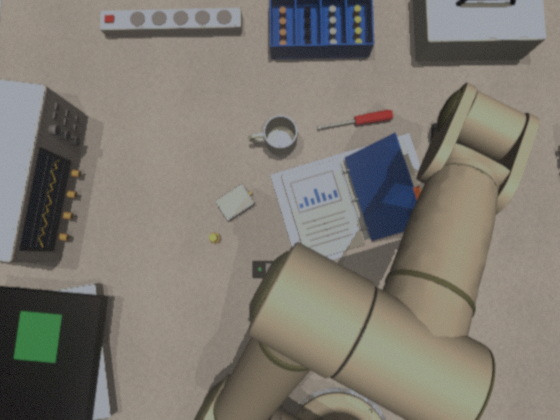

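The fingertips stand at scene px (163,258), just right of the divider and below its free edge, and nothing has been disturbed. I'll start the push towards the left.

```bash
python3 -m crank '[{"tx":0.005,"ty":-0.015,"tz":0,"yaw":0,"fingers":0},{"tx":0,"ty":-0.015,"tz":0,"yaw":0,"fingers":0},{"tx":0,"ty":-0.015,"tz":0,"yaw":0,"fingers":0},{"tx":0,"ty":-0.015,"tz":-0.002,"yaw":0,"fingers":0},{"tx":0,"ty":-0.015,"tz":-0.003,"yaw":0,"fingers":0},{"tx":0,"ty":-0.015,"tz":-0.003,"yaw":0,"fingers":0}]'
python3 st.py
```

```text
t: 4.7
eef_pos: [0.5945, -0.1183, 0.1297]
tcp_rot: [[0.962, 0.272, 0.0], [0.272, -0.962, -0.0], [0.0, 0.0, -1.0]]
force: [-0.3, -1.6, 1.3]
opening: -0.0003
t 4.7 bx 0.0300 by -0.0738 z 0.1297 yawerr deg -0.002414064419221873 F(b) -0.6949747083159443 -1.430462632305778 1.3015091920728041 op -0.00027918437234345124
```

```bash
python3 -m crank '[{"tx":0,"ty":-0.015,"tz":-0.003,"yaw":0,"fingers":0},{"tx":0,"ty":-0.015,"tz":-0.003,"yaw":0,"fingers":0},{"tx":0,"ty":-0.015,"tz":-0.002,"yaw":0,"fingers":0},{"tx":0,"ty":-0.015,"tz":0,"yaw":0,"fingers":0},{"tx":0,"ty":-0.01,"tz":0,"yaw":0,"fingers":0},{"tx":0,"ty":-0.01,"tz":0,"yaw":0,"fingers":0}]'
python3 st.py; python3 -c "
from h import *
for n in ['scene']: cv2.imwrite(f'pics/{n}2.png',vision.grab_frame(n)[:,:,::-1])"
```

```text
t: 5.45
eef_pos: [0.5726, -0.0416, 0.137]
tcp_rot: [[0.962, 0.272, -0.001], [0.272, -0.962, 0.0], [-0.001, -0.0, -1.0]]
force: [1.1, -1.1, -0.4]
opening: 0.0001
t 5.45 bx 0.0299 by 0.0060 z 0.1370 yawerr deg 0.00028816364025274765 F(b) 0.7791518214138626 -1.3208700561309026 -0.37097033824636294 op 0.00012314233839194011
```

View pics/scene2.png

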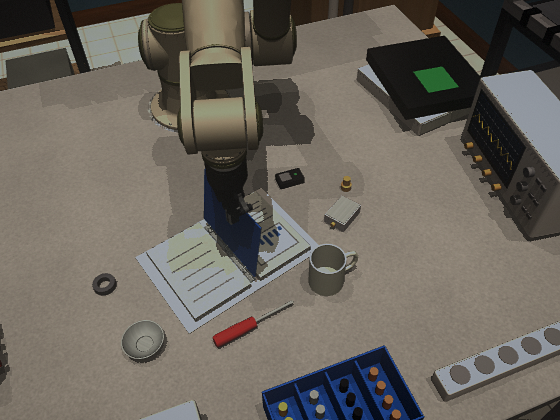

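The divider now stands just past upright, with the fingertips on its right-hand face at about (238,205); contact force is about 1.5 N. Next I'll follow the arc down.

```bash
python3 -m crank '[{"tx":0,"ty":-0.0103,"tz":0.002,"yaw":0,"fingers":0},{"tx":0,"ty":-0.0103,"tz":0.002,"yaw":0,"fingers":0},{"tx":0,"ty":-0.0103,"tz":0.003,"yaw":0,"fingers":0},{"tx":0,"ty":-0.01,"tz":0.0035,"yaw":0,"fingers":0},{"tx":0,"ty":-0.01,"tz":0.004,"yaw":0,"fingers":0},{"tx":0,"ty":-0.01,"tz":0.005,"yaw":0,"fingers":0},{"tx":0,"ty":-0.009,"tz":0.0065,"yaw":0,"fingers":0},{"tx":0,"ty":-0.009,"tz":0.007,"yaw":0,"fingers":0},{"tx":0,"ty":-0.0085,"tz":0.0075,"yaw":0,"fingers":0}]'
python3 st.py
```

```text
t: 6.62
eef_pos: [0.5489, 0.0424, 0.0963]
tcp_rot: [[0.962, 0.272, -0.0], [0.272, -0.962, 0.0], [-0.0, -0.0, -1.0]]
force: [0.3, -1.2, 0.5]
opening: 0.0
t 6.625 bx 0.0300 by 0.0933 z 0.0963 yawerr deg 0.0031046279776845154 F(b) -0.0877139903133797 -1.2680946161603759 0.48543679318718397 op 1.961096299332825e-05
```

```bash
python3 -m crank '[{"tx":0,"ty":-0.0075,"tz":0.009,"yaw":0,"fingers":0},{"tx":0,"ty":-0.0065,"tz":0.0095,"yaw":0,"fingers":0},{"tx":0,"ty":-0.006,"tz":0.0095,"yaw":0,"fingers":0},{"tx":0,"ty":-0.004,"tz":0.01,"yaw":0,"fingers":0},{"tx":0,"ty":-0.004,"tz":0.012,"yaw":0,"fingers":0},{"tx":0,"ty":0,"tz":0.01,"yaw":0,"fingers":0},{"tx":0,"ty":0,"tz":0.005,"yaw":0,"fingers":0}]'
python3 st.py
```

```text
t: 7.5
eef_pos: [0.5413, 0.0688, 0.031]
tcp_rot: [[0.962, 0.272, -0.001], [0.272, -0.962, 0.0], [-0.001, -0.0, -1.0]]
force: [-0.6, 0.5, 0.8]
opening: 0.0004
t 7.5 bx 0.0298 by 0.1207 z 0.0310 yawerr deg -0.00522897393452304 F(b) -0.4678628459702036 0.6580753796729587 0.833654931473091 op 0.00040441431111628754
```

```bash
python3 -m crank '[{"tx":0,"ty":0,"tz":0.002,"yaw":0,"fingers":0},{"tx":0,"ty":0,"tz":0.002,"yaw":0,"fingers":0},{"tx":0,"ty":0,"tz":0.002,"yaw":0,"fingers":0},{"tx":0,"ty":0,"tz":0.001,"yaw":0,"fingers":0},{"tx":0,"ty":0,"tz":0,"yaw":0,"fingers":0}]'
python3 st.py
```

```text
t: 8.12
eef_pos: [0.5415, 0.0688, 0.0248]
tcp_rot: [[0.962, 0.272, 0.0], [0.272, -0.962, -0.0], [0.0, 0.0, -1.0]]
force: [0.5, -0.2, -0.2]
opening: -0.0001
t 8.125 bx 0.0300 by 0.1207 z 0.0248 yawerr deg 0.0001833990530712981 F(b) 0.4150385963814407 -0.2813679343686341 -0.24643298090383325 op -0.00011614798179790092
```

```bash
python3 -m crank '[{"tx":0,"ty":0,"tz":0.001,"yaw":0,"fingers":0},{"tx":0,"ty":0,"tz":0.001,"yaw":0,"fingers":0},{"tx":0,"ty":0,"tz":0,"yaw":0,"fingers":0}]'
python3 st.py;  python3 -m crank '[{"tx":0,"ty":0,"tz":0.0005,"yaw":0,"fingers":0},{"tx":0,"ty":0,"tz":0,"yaw":0,"fingers":0}]'
python3 st.py
```

```text
t: 8.5
eef_pos: [0.5415, 0.0688, 0.0227]
tcp_rot: [[0.962, 0.272, -0.0], [0.272, -0.962, -0.0], [-0.0, -0.0, -1.0]]
force: [0.6, -0.6, 0.2]
opening: 0.0002
t 8.5 bx 0.0300 by 0.1207 z 0.0227 yawerr deg 0.003804532845007813 F(b) 0.39017759331335145 -0.7452024035078244 0.1996475763076313 op 0.0002264088156935554
t: 8.75
eef_pos: [0.5415, 0.0688, 0.0225]
tcp_rot: [[0.962, 0.272, 0.0], [0.272, -0.962, -0.0], [0.0, 0.0, -1.0]]
force: [-1.1, -0.1, 3.3]
opening: -0.0003
t 8.75 bx 0.0300 by 0.1207 z 0.0225 yawerr deg 0.005242274621084064 F(b) -1.0559954957533055 0.14722423010615351 3.2870006488624934 op -0.00025477395097450956
```

Contact came at z = 22.5 mm, the height expected of the flat sheet. I'll press slightly more, then lift away and look.

```bash
python3 -m crank '[{"tx":0,"ty":0,"tz":0.0003,"yaw":0,"fingers":0},{"tx":0,"ty":0,"tz":0,"yaw":0,"fingers":0}]'
python3 st.py;  python3 -m crank '[{"tx":0,"ty":0,"tz":-0.005,"yaw":0,"fingers":0},{"tx":0,"ty":0,"tz":-0.02,"yaw":0,"fingers":0},{"tx":0,"ty":0,"tz":-0.04,"yaw":0,"fingers":0},{"tx":0,"ty":0,"tz":-0.05,"yaw":0,"fingers":0},{"tx":0,"ty":0,"tz":-0.05,"yaw":0,"fingers":0},{"tx":-0.03,"ty":-0.045,"tz":0,"yaw":0,"fingers":0},{"tx":-0.03,"ty":-0.045,"tz":0,"yaw":0,"fingers":0},{"tx":-0.03,"ty":-0.045,"tz":0,"yaw":0,"fingers":0},{"tx":-0.03,"ty":-0.045,"tz":0,"yaw":0,"fingers":0},{"tx":-0.03,"ty":-0.045,"tz":0,"yaw":0,"fingers":0},{"tx":-0.03,"ty":-0.045,"tz":0,"yaw":0,"fingers":0},{"tx":0,"ty":0,"tz":0,"yaw":0,"fingers":0}]'
python3 st.py; python3 -c "
from h import *
for n in ['scene','top']: cv2.imwrite(f'pics/{n}3.png',cv2.convertScaleAbs(vision.grab_frame(n)[:,:,::-1],alpha=1.3))"
```

```text
t: 9.0
eef_pos: [0.5416, 0.0688, 0.0225]
tcp_rot: [[0.962, 0.272, 0.0], [0.272, -0.962, -0.0], [0.0, 0.0, -1.0]]
force: [-3.2, -0.7, 7.5]
opening: 0.0
t 9.0 bx 0.0301 by 0.1207 z 0.0225 yawerr deg 0.008167493505700563 F(b) -3.2286292297262373 0.22165894939327632 7.462392154276008 op 4.975382790950903e-05
t: 10.5
eef_pos: [0.2925, 0.2811, 0.1872]
tcp_rot: [[0.961, 0.277, 0.0], [0.277, -0.961, 0.0], [0.0, -0.0, -1.0]]
force: [0.4, -0.0, -0.6]
opening: -0.0
t 10.5 bx -0.1518 by 0.3927 z 0.1872 yawerr deg 0.27112255789154815 F(b) 0.41220541853891596 -0.1522648983054871 -0.5819163272197034 op -4.211908001416256e-05
```

View pics/scene3.png

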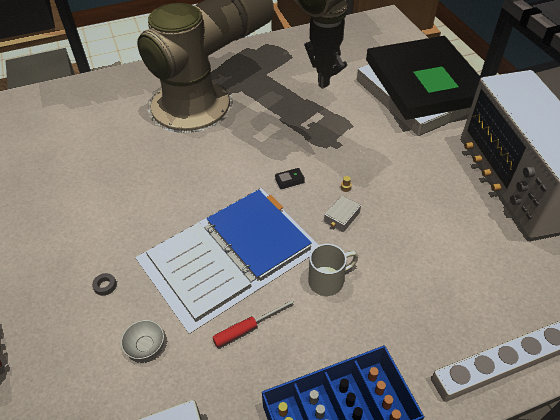

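View pics/top3.png

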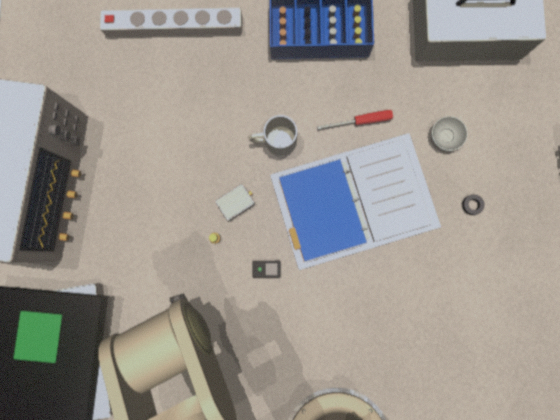

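The divider lies flat on the left-hand page (top px about (322,210)). The binder corners and bystanders are at the same pixels as before, and the hand is clear.

```bash
python3 -c "
from h import *
print(env.job_done())"
```

```text
the job is handed in; nothing more can be done
None
```

I pushed the divider over the rings with the shut fingertips, followed it down the arc until it lay flat on the left-hand page, and moved the hand well clear. I handed the job in at about 10.6 s of the 42 s allowed; the hand-in reported no verdict.

- **Forces:** readings between moves were about 2 N during the swing, and about 8 N in the final press down.
- **Flatness:** the fingers met firm resistance at 22.5 mm above the bench, which is the height expected of the flat sheet's top face. The last pictures show the divider flat on the left-hand page.
- **Binder and bystanders:** they sit at the same pixel positions as at the start. I compared these by eye and did not measure the shifts numerically.
- **Problems:** one move call was refused before any motion because rows must list every field. No check failed or disagreed.

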